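# Balance a ballasted bar on the edge and punch its balance point

### The arm

A 6-joint arm with a two-finger parallel gripper is mounted at the origin on a cart in front of the work surface, level with it; the furniture and walls round the work are solid. World frame = base frame: x ahead of the robot, y to its left, z up, the work surface at z = 0. Lengths are in m, angles in degrees, forces in N, time in s.
With the tool pointing down it reaches from about 0.3 to 0.75 m from the base axis. Payload 8.5 kg.
Tool frame: the origin (TCP) lies midway between the tips of the shut fingers; the grasp point (between the pads) lies 19 mm behind it (robot.grip_depth is the distance from the TCP to the grasp point, in m); z points along the fingers, y is the line along which they close (so a half turn about z gives the same grasp; the last joint's range is limited). The gripper opens to 88 mm and grips with 3 to 60 N. Pads are 18 mm wide; open, the fingers measure 123 mm over their backs; the gripper's body (75 mm by 187 mm) begins 45 mm behind the grasp point.
Start: joints at [59.971, 21.807, 74.336, -0, 83.858, -12.336], TCP at [0.167, 0.524, 0.239] pointing down, gripper open.
Joint ranges: [-178.18, 178.18], [-50.72, 133.34], [12.68, 142.11], [-81.47, 261.47], [9.98, 163.14], [-165.26, 165.26]. Speed limits (degrees/s): [136.94, 136.94, 180, 180, 180, 180].

### API

Orientations are given as a 3x3 rotation matrix whose columns are the frame's x, y, z axes.
In Python, from plant import robot, optics gives the robot as it stands. The module is installed in compiled form; this text tells all that it offers.
- The arm moves only by the tool move_arm, never from a script. Its argument "moves" is one flat list of numbers, 5 for each row, row after row: the shift along the tool's x, y, z in cm, then the turn about the tool's z in rad, then the finger opening in cm, from 0 to 8.81. In form: [dx, dy, dz, spin, jaw, dx, dy, dz, spin, jaw, ...]. A call has 1 to 10 rows; each row is the pose to reach, as a shift and turn from the pose commanded when the call began, along the tool's axes at that moment; what a row does not reach only later rows make up. A row lasts 1/8 s, in which the tool goes at most 62.5 mm and 10.7 degrees, less where a joint would pass 70% of its speed; a pose out of reach is approached as far as the arm can. A call with a gripper value outside its range is refused whole. The fingers move at their own pace and stop on an object; "grip_force" is the grip in N (left out, the last holds). Time passes only in rows, so rows that repeat a pose let the fingers close. It gives the time, the measured TCP pose, the force, the opening and the grip force at its end, in the units of the state.
- robot.state(): the state, without advancing time (a new reading comes with each control period).
- optics.get_image(name): name is "scene" or "top" or "wrist"; returns (picture, depth): 384x512x3 uint8, red, green, blue; 384x512 float32, m along the optical axis (not along the pixel's ray), 0 where there is no reading.
- optics.camera_model(name): a dict with "fovy" (degrees; the focal length in pixels is half the picture's height over the tangent of half this angle, whatever the lens; pixels are square), "cx", "cy" (the principal point, pixels), "rvec" (rotation vector, rad) and "tvec" (3), from world to camera coordinates, as OpenCV has them. Camera axes: x right, y down, z forward; pixel columns grow to the right and rows downward; lengths in m; the calibration is good to about 2 mm. A picture is of the moment at which its call begins: read the wrist's pose just before it. camera_model takes no time and is no camera call; for the wrist camera it gives the pose at the moment of the call.
- robot.hand_in(): hands the job in; it is judged then, once.
The state is a dict: "t": time; "joint_pos": joint angles; "dq": joint speeds; "tau": joint torques, N m; "position": TCP position; "tcp_rot": TCP orientation; "ft_force": force on the tool from outside, world axes, zero at the start; "ft_torque": the same for the moment, N m; "width": finger opening in m; "finger_force": force on a finger pad.
Only numpy, scipy, OpenCV 4.12 (cv2) and the standard library are available. Lean on these libraries where they do the work, as an engineer would, in place of code of your own. Each camera call takes 0.05 s, during which the arm holds its last target. There are 200 camera calls.

### The job

Slide the aluminium bar along the stand's edge, without lifting it off, until it stays level on the edge by itself when let go. Then press the punch in the bridge all the way down to mark that point, and let it come up again, leaving the bar level on the edge. Be gentle with edge and punch, never punch a leaning bar, and leave the things round about alone.

Things in the scene. Friction and masses are not known exactly. Their poses are not given: they have to be found in the camera images.
- bar: Square aluminium tube 20 mm wide (x), 340 long (y), 18 high (z), with black end plugs, lying across the stand's edge. Origin: centre of its underside. About 0.5 kg (0.45 to 0.56); ballast is fixed unseen inside: its balance point lies somewhere within 40 mm of mid-length, towards either end. At the start it leans with its +y end down on a rest.
- stand: Fixed balancing stand, base plate 90 (x) x 210 (y) x 12 mm. Origin: centre of its underside on the table; z up, its y axis runs along the bar, the same way as the bar's y. Carries the edge, two rests and a bridge with the punch, all at x = 0. Beyond 105 mm from the middle along y the bar is free all round, in the air above the table.
- edge (a point): Middle of the steel edge's top, on which the bar's underside lies, 80 mm above the stand's origin; axes as the stand's. The edge's top is a flat 8 mm wide along y: a bar stays level when its balance point is within about 4 mm of it, else it tips and leans at about 0.09 rad.
- rest_far (a point): Top of the rubber-topped rest on the stand's +y side, 90 mm from the edge and 8 mm lower; a second one stands on the -y side alike. An unbalanced bar leans on one of them.
- bridge (a point): Centre of the top of the bridge straight over the edge, 125.5 mm above the table: 58 mm wide in x, 22 along y; the bar passes between its two posts (26 mm apart inside).
- punch (a joint): Knob of the spring marking punch in the bridge, straight above the edge: 0 up, 0.012 m fully down. The tip meets the top of a level bar after about 4 mm and then presses on it by its own spring; fully down takes about 4 to 5 N; the knob springs up again when let go.
- punch_top (a point): Centre of the top face of the punch's black knob (26 mm in diameter), 150.5 mm above the table when up; pressed straight down.
- punch_tip: The punch's round tip, 6 mm in diameter, on the punch's axis; origin at its lowest point. Up: 102 mm above the table, 4 mm over a level bar.
- air_scribe: Bystander: pen-shaped pneumatic engraving tool, 180 mm long, 22 mm thick, lying on the table. Origin: centre of its underside. Leave it alone.
- brush_round: Bystander: brush with a narrow round head, 165 mm, lying on the table. Origin: centre of its underside. Leave it alone.
- brush_flat: Bystander: brush with a broad flat head, 181 mm, lying on the table. Origin: centre of its underside. Leave it alone.
- dental_pick: Bystander: thin steel pick, 158 mm, lying on the table. Origin: centre of its underside. Leave it alone.
- notebook: Bystander: closed notebook, 146x102x14 mm, lying on the table. Origin: centre of its underside. Leave it alone.
- marker: Bystander: felt marker, 135 mm, lying on the table. Origin: centre of its underside. Leave it alone.
- ear_muffs: Bystander: pair of ear muffs, 168x132x67 mm, lying on the table. Origin: centre of its underside. Leave it alone.

How it is judged:
By the outcome, as a careful person would: the job done as asked, in the order asked, and still so for the second after the job is handed in, with the robot touching nothing.
It also fails if it takes over 72 s, if anything falls off the work surface, if the arm or the gripper's body presses on something with over 40 N, if the wrist force passes 120 N, or if a joint passes its speed limit or range.

## Working session

There is one attempt and no reset: what is moved stays moved. The work goes in short steps, Python scripts to look and compute and a tool call to move; the robot and the scene stay as the last step left them, time stands still between calls to the robot, and variables do not carry over. Pictures are saved under pics/ and viewed, at most 10 in all, crops included, and the job is handed in when it is done.

Besides the shell and the picture viewer there is one more tool, called after ">>>" as a command line: name --argument value ..., lists and objects as JSON in quotes. move_arm: Moves the arm, as the interface text tells. Its arguments: {"type":"object","properties":{"moves":{"type":"array"},"grip_force":{"type":"number"}},"required":["moves"]}

```bash
mkdir -p pics
cat > h.py <<'E'
import numpy as np,cv2
from plant import robot,optics
def cam(n):
    m=optics.camera_model(n);f=192/np.tan(np.radians(m['fovy'])/2)
    K=np.array([[f,0,m['cx']],[0,f,m['cy']],[0,0,1]]);R=cv2.Rodrigues(np.array(m['rvec'],float))[0]
    return K,R,np.array(m['tvec'],float).reshape(3)
def cloud(n):
    K,R,t=cam(n);im,d=optics.get_image(n)
    v,u=np.mgrid[:384,:512]
    p=np.stack([(u-K[0,2])/K[0,0]*d,(v-K[1,2])/K[1,1]*d,d],-1)
    return im,d,(p-t)@R
def ray(n,u,v,z):
    K,R,t=cam(n);c=-R.T@t;w=R.T@np.linalg.inv(K)@[u,v,1];return c+w*(z-c[2])/w[2]
def save(n,im): cv2.imwrite('pics/'+n,im[...,::-1])
E
python3 - <<'E'
from h import *
a,_,P=cloud('top');b,_,Q=cloud('scene')
np.savez('c.npz',a=a,P=P,b=b,Q=Q)
save('a.png',np.vstack([a,b])[:, :] if 0 else cv2.resize(a,(800,600)));save('b.png',cv2.resize(b,(800,600)))
s=robot.state();print(s['position'],s['tcp_rot'],s['ft_force'],s['width'])
for n in('top','scene'):
    K,R,t=cam(n);print(n,-R.T@t,K[0,0])
E
```

```text
[0.16701834 0.52376229 0.23820536] [[-9.52696112e-01  3.03923858e-01 -6.37544578e-04]
 [ 3.03924412e-01  9.52695478e-01 -1.13025352e-03]
 [ 2.63874824e-04 -1.27055350e-03 -9.99999158e-01]] [-0.25167327 -1.14623534  0.37138691] 0.08818972513093948
top [0.40648876 0.30395029 1.58106939] 488.72881229035835
scene [-0.05407349 -0.251865    1.07384343] 449.0546422367672
```

View pics/a.png

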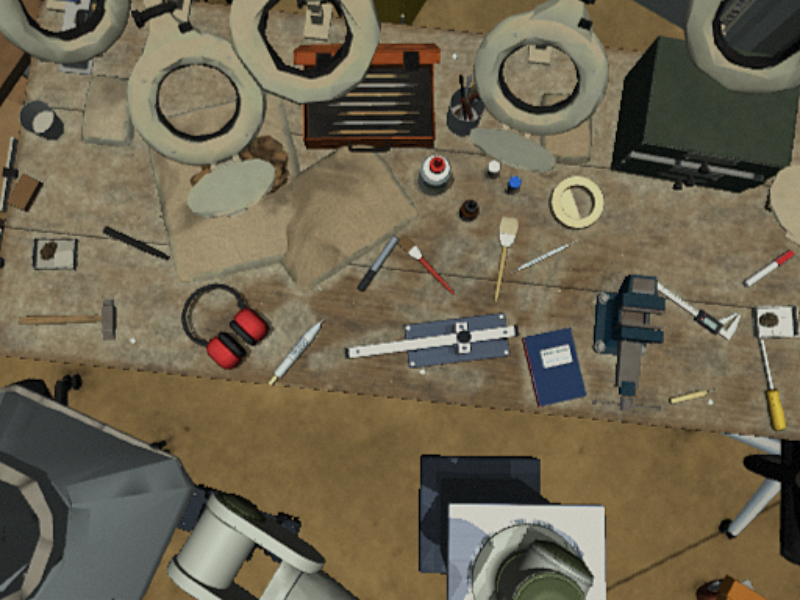

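View pics/b.png

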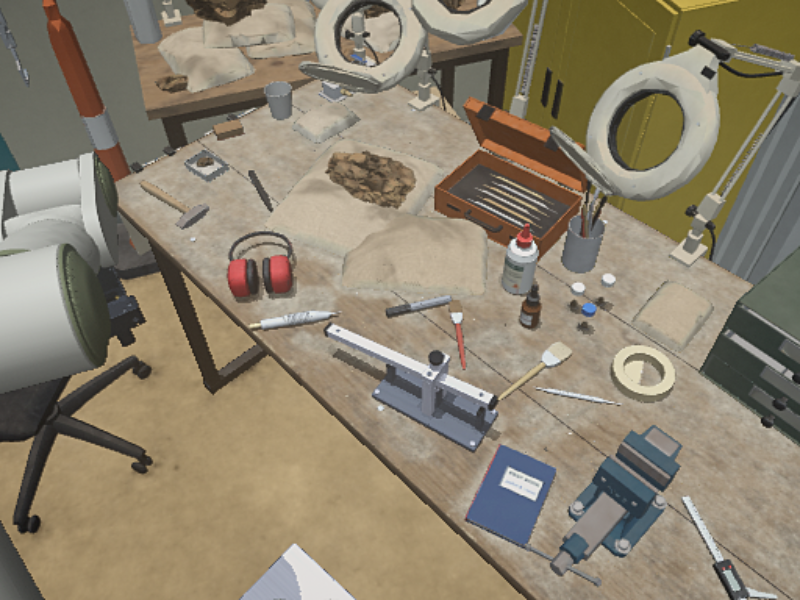

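The top view shows the bar from (347,352) to (518,330), with the knob at about (463,337) and the base plate around (458,340). I'll measure these from the depth data next.

Run:
```python
from h import *
z=np.load('c.npz');a,P,b,Q=[z[k] for k in 'aPbQ']
def reg(P,im):
    m=(abs(P[...,0]-.42)<.12)&(P[...,1]>-.02)&(P[...,1]<.5)
    return m
for n,I,C in(('top',a,P),('scene',b,Q)):
    m=reg(C,I)
    hsv=cv2.cvtColor(I,cv2.COLOR_RGB2HSV)
    br=m&(C[...,2]>.082)&(C[...,2]<.118)
    X=C[br];c,(w,l),an=cv2.minAreaRect(X[:,:2].astype(np.float32))
    print(n,'bar',c,w,l,an,len(X))
    d=np.linalg.svd(X[:,:2]-X[:,:2].mean(0),full_matrices=0)[2][0]
    d=d*np.sign(d[1]);s=(X[:,:2]-X[:,:2].mean(0))@d;o=np.argsort(s)
    print('dir',d,np.degrees(np.arctan2(-d[0],d[1])),'mean',X[:,:2].mean(0))
    for k in np.array_split(o,8): print(s[k].mean().round(3),np.median(X[k],0).round(4),X[k][:,2].max().round(4))
    print('ends',X[:,:2].mean(0)+d*s.min(),X[:,:2].mean(0)+d*s.max())
    kn=m&(C[...,2]>.14)&(C[...,2]<.165);print('knob',C[kn].mean(0),np.ptp(C[kn],axis=0),kn.sum())
    bp=m&(C[...,2]>.006)&(C[...,2]<.02)&(hsv[...,0]>100)&(hsv[...,0]<130)&(C[...,1]>.1);
    r=cv2.minAreaRect(C[bp][:,:2].astype(np.float32));print('plate',r)
```

```text
top bar (0.47781410813331604, 0.20106470584869385) 0.057069581001996994 0.3293139636516571 2.554243326187134 560
dir [-0.14577266  0.98931811] 8.382024715162487 mean [0.47721136 0.17694722]
-0.126 [0.4956 0.0525 0.1058] 0.1144
-0.095 [0.4917 0.0829 0.1039] 0.11
-0.063 [0.4859 0.114  0.1003] 0.1178
-0.01 [0.4788 0.1668 0.0953] 0.1165
0.021 [0.4727 0.1973 0.0922] 0.0997
0.053 [0.469  0.2305 0.0891] 0.0956
0.088 [0.4652 0.2626 0.0869] 0.0964
0.132 [0.458  0.3038 0.0841] 0.0904
ends [0.49791964 0.03640595] [0.44958545 0.36443657]
knob [0.48130092 0.14597066 0.14923597] [0.02089748 0.02426886 0.01475041] 57
plate ((0.46845072507858276, 0.2938562035560608), (0.09434256702661514, 0.3940863311290741), 5.084421157836914)
scene bar (0.46641260385513306, 0.19351769983768463) 0.05618733912706375 0.32400426268577576 13.904790878295898 837
dir [-0.13792731  0.99044235] 7.927926094956888 mean [0.47760009 0.15014638]
-0.106 [0.4932 0.0457 0.1045] 0.11
-0.079 [0.4883 0.0726 0.1021] 0.1078
-0.05 [0.4836 0.1006 0.0999] 0.1053
-0.022 [0.4816 0.13   0.0984] 0.1174
0.002 [0.4621 0.1445 0.0947] 0.1173
0.045 [0.471  0.1949 0.0915] 0.0967
0.083 [0.4669 0.2318 0.0881] 0.0936
0.13 [0.4614 0.2748 0.0842] 0.0897
ends [0.49381272 0.03372512] [0.44896266 0.35578891]
knob [0.47998071 0.14499454 0.14815832] [0.0264969  0.02514277 0.01208844] 80
plate ((0.4708981513977051, 0.3010786175727844), (0.10347149521112442, 0.40432870388031006), 3.5570688247680664)
```

>>> move_arm --moves '[-32.9, -8.9, 6.5, 1.12, 5, -32.9, -8.9, 6.5, 1.12, 5, -32.9, -8.9, 6.5, 1.12, 5, -32.9, -8.9, 6.5, 1.12, 5, -32.9, -8.9, 6.5, 1.12, 5, -32.9, -8.9, 6.5, 1.12, 5, -32.9, -8.9, 6.5, 1.12, 5, -32.9, -8.9, 6.5, 1.12, 5, -32.9, -8.9, 6.5, 1.12, 5]'

```text
t: 1.23
position: [0.4526, 0.34, 0.1741]
tcp_rot: [[-0.144, 0.99, 0.0], [0.99, 0.144, 0.0], [0.0, 0.0, -1.0]]
ft_force: [-0.6, -0.0, 0.7]
width: 0.0498
finger_force: 0.0
```

Run:
```python
from h import *
s=robot.state();print(s['t'],s['position'],s['tcp_rot'],s['ft_force'],s['ft_torque'],s['width'])
im,d,P=cloud('wrist');np.savez('w.npz',im=im,P=P);save('w.png',im)
K,R,t=cam('wrist');print(-R.T@t,R)
```

```text
1.225 [0.45256948 0.3399967  0.17408095] [[-1.44367265e-01  9.89524160e-01  1.74405952e-04]
 [ 9.89524161e-01  1.44367232e-01  1.90473111e-04]
 [ 1.63299241e-04  2.00076985e-04 -9.99999967e-01]] [-0.61850905 -0.01317063  0.7072443 ] [-0.00284339  0.07767196  0.0172224 ] 0.049845658604239174
[0.44111983 0.4216626  0.31970056] [[ 0.98962451  0.14367282  0.00119989]
 [ 0.13612988 -0.94027422  0.31201448]
 [ 0.04595623 -0.30861384 -0.95007659]]
```

View pics/w.png

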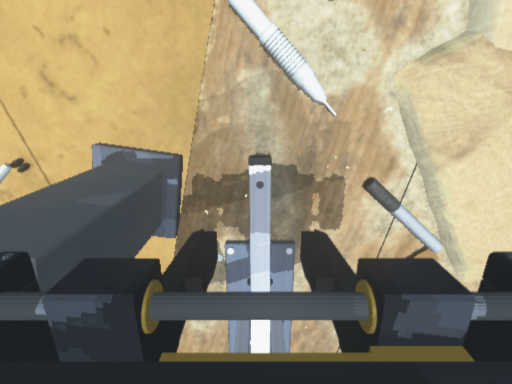

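The wrist view shows the bar running down from its plug at (260,158), between columns 250 and 271, centred between the fingers. I'll now fit its axis.

```bash
cat > axis.py <<'E'
from h import *
def axis(im,P,e=np.array([.4805,.1455])):
    m=(P[...,2]>.07)&(P[...,2]<.11)&(abs(P[...,0]-.455)<.06)&(P[...,1]>.2)&(P[...,1]<.40)
    L=[]
    for r in range(140,360):
        c=np.where(m[r,235:290])[0]+235
        if len(c)>12 and len(c)<40: 
            p=P[r,c]; L.append([*((p[0]+p[-1])/2),np.linalg.norm(p[0]-p[-1]),r])
    return np.array(L)
E
python3 - <<'E'
from axis import *
z=np.load('w.npz');L=axis(z['im'],z['P'])
print(L[::12].round(4))
k=np.abs(L[:,3]-np.median(L[:,3]))<.002
p=np.polyfit(L[k,1],L[k,0],1);print(k.sum(),p,np.degrees(np.arctan(-p[0])),'x at y=.34,.1455',np.polyval(p,[.34,.1455]))
q=np.polyfit(L[k,1],L[k,2],1);print('z slope',q,np.polyval(q,[.34,.1455]),'end y',L[:,1].max())
# top-view far baseline
z=np.load('c.npz');P=z['P']
for a,b in((.035,.09),(.2,.25),(.25,.3),(.3,.34)):
    m=(P[...,2]>.078)&(P[...,2]<.115)&(P[...,1]>a)&(P[...,1]<b)&(abs(P[...,0]-.475)<.05);print(P[m].mean(0))
E
```

```text
[[4.488e-01 3.757e-01 7.330e-02 1.910e-02 1.560e+02]
 [4.503e-01 3.655e-01 7.710e-02 1.910e-02 1.680e+02]
 [4.520e-01 3.545e-01 7.760e-02 1.950e-02 1.800e+02]
 [4.535e-01 3.434e-01 7.910e-02 1.950e-02 1.920e+02]
 [4.552e-01 3.321e-01 8.020e-02 1.970e-02 2.040e+02]
 [4.574e-01 3.205e-01 8.110e-02 1.900e-02 2.160e+02]
 [4.591e-01 3.088e-01 8.240e-02 1.920e-02 2.280e+02]
 [4.609e-01 2.966e-01 8.340e-02 1.940e-02 2.400e+02]
 [4.622e-01 2.842e-01 8.460e-02 1.850e-02 2.520e+02]
 [4.640e-01 2.720e-01 8.630e-02 1.870e-02 2.640e+02]
 [4.660e-01 2.588e-01 8.690e-02 1.900e-02 2.760e+02]
 [4.678e-01 2.458e-01 8.840e-02 1.930e-02 2.880e+02]]
139 [-0.14771085  0.504375  ] 8.402450307333778 x at y=.34,.1455 [0.45415331 0.48288307]
z slope [-0.09294896  0.1111672 ] [0.07956455 0.09764312] end y 0.37565265942924464
[0.49368571 0.06324854 0.10515233]
[0.47011922 0.22470614 0.08977841]
[0.46293407 0.27432074 0.08557125]
[0.456163   0.31782776 0.08239366]
```

>>> move_arm --moves '[1.4, 0.15, 5.5, 0, 5, 1.4, 0.15, 10, 0, 5, 1.4, 0.15, 12.4, 0, 5, 1.4, 0.15, 12.4, 0, 5, 1.4, 0.15, 12.4, 0, 5, 1.4, 0.15, 12.4, 0, 5]' --grip_force 6

```text
t: 2.02
position: [0.4535, 0.3537, 0.0511]
tcp_rot: [[-0.142, 0.99, 0.002], [0.99, 0.142, 0.001], [0.001, 0.002, -1.0]]
ft_force: [0.3, 0.1, -0.4]
width: 0.0501
finger_force: 0.0
```

Run:
```python
from h import *
s=robot.state();print(s['t'],s['position'],s['ft_force'],s['ft_torque'])
```

```text
2.025 [0.45347864 0.35367606 0.05113158] [ 0.3205223   0.13231707 -0.41217848] [-0.09572297  0.04309599  0.04732171]
```

>>> move_arm --moves '[0, 0, 0, 0, 3, 0, 0, 0, 0, 1.5, 0, 0, 0, 0, 1.5, 0, 0, 0, 0, 1.5, 0, 0, 0, 0, 1.5]'

```text
t: 2.65
position: [0.453, 0.3533, 0.0498]
tcp_rot: [[-0.142, 0.99, -0.0], [0.99, 0.142, -0.0], [-0.0, -0.0, -1.0]]
ft_force: [0.5, -0.2, 1.2]
width: 0.0197
finger_force: 6.0
```

Run:
```python
from h import *
s=robot.state();print(s['t'],s['position'],s['ft_force'],s['ft_torque'],s['finger_force'],s['width'])
```

```text
2.65 [0.45302735 0.35325696 0.04977096] [ 0.48375595 -0.20559618  1.20293426] [-0.03188421  0.06162382 -0.04403452] 6.0002251993864775 0.019741884443944393
```

>>> move_arm --moves '[-0.4, 0, -0.04, 0, 1.5, -0.8, 0, -0.08, 0, 1.5, -1.2, 0, -0.11, 0, 1.5, -1.6, 0, -0.15, 0, 1.5, -2.1, 0, -0.19, 0, 1.5, -2.5, 0, -0.23, 0, 1.5, -2.5, 0, -0.23, 0, 1.5]'

```text
t: 3.52
position: [0.4567, 0.3279, 0.0521]
tcp_rot: [[-0.141, 0.99, -0.0], [0.99, 0.141, -0.001], [-0.001, -0.0, -1.0]]
ft_force: [1.0, -1.6, 1.8]
width: 0.0202
finger_force: 6.0
```

```bash
cat > avg.py <<'E'
from h import *
def avg(n=8):
    A=[]
    for i in range(n):
        optics.get_image('wrist');s=robot.state();A.append(np.r_[s['ft_force'],s['ft_torque']])
    A=np.array(A);print(s['t'],s['position'].round(4) if hasattr(s['position'],'round') else s['position'],A.mean(0).round(3),A.std(0).round(3))
if __name__=='__main__':avg()
E
python3 avg.py
```

```text
3.925 [0.4566 0.3284 0.052 ] [ 0.588 -2.593  1.96  -0.468 -0.014  0.008] [0.38  0.39  0.341 0.051 0.028 0.022]
```

>>> move_arm --moves '[0, 0, -0.3, 0, 1.5, 0, 0, -0.6, 0, 1.5, 0, 0, -0.6, 0, 1.5]'

```text
t: 4.3
position: [0.4566, 0.3287, 0.0583]
tcp_rot: [[-0.142, 0.99, 0.0], [0.99, 0.142, 0.0], [0.0, 0.0, -1.0]]
ft_force: [-0.8, -0.3, 1.0]
width: 0.0196
finger_force: 6.0
```

```bash
python3 avg.py
```

```text
4.7 [0.4565 0.3286 0.058 ] [ 0.051  0.483 -0.409  0.042  0.073 -0.008] [0.356 0.553 0.534 0.048 0.026 0.038]
```

```bash
cat > bar.py <<'E'
from h import *
# bar in camera cloud: points near axis line; report s extent & slope
e=np.array([.4815,.1455]);D=np.array([-.1461,.9893]);N=np.array([.9893,.1461])
def bar(tag=''):
    s=robot.state()
    for n in('top','scene'):
        im,d,P=cloud(n);q=P[...,:2]-e;S=q@D;T=q@N
        m=(abs(T)<.012)&(P[...,2]>.06)&(P[...,2]<.112)
        r=m&(S<-.025)&(S>-.25)
        l=m&(S>.025)&(S<.13)
        f=[np.polyfit(S[k],P[...,2][k],1) if k.sum()>8 else [9,9] for k in (r,l)]
        print(tag,n,'right: slope %.3f'%f[0][0],'z(-.08) %.4f'%np.polyval(f[0],-.08),'smin %.4f'%S[r].min(),'T %.4f'%np.median(T[r]),'| left slope %.3f z(.08) %.4f'%(f[1][0],np.polyval(f[1],.08)),'T %.4f'%np.median(T[l]), r.sum(),l.sum())
    print(s['t'],s['width'],np.round(s['ft_force'],2))
if __name__=='__main__':bar()
E
python3 bar.py
```

```text
top right: slope -0.065 z(-.08) 0.1013 smin -0.1378 T -0.0003 | left slope -0.072 z(.08) 0.0918 T 0.0003 248 173
 scene right: slope -0.042 z(-.08) 0.0969 smin -0.1377 T -0.0041 | left slope -0.061 z(.08) 0.0885 T -0.0038 459 348
4.7 0.01986397758015194 [-0.15  0.5  -0.1 ]
```

>>> move_arm --moves '[0, 0, -0.4, 0, 1.5, 0, 0, -0.8, 0, 1.5, 0, 0, -1.15, 0, 1.5, -0.4, 0, -1.15, 0, 1.5, -0.8, 0, -1.15, 0, 1.5, -1.0, 0, -1.15, 0, 1.5, -1.0, 0, -1.15, 0, 1.5]'

```text
t: 5.68
position: [0.458, 0.3181, 0.0695]
tcp_rot: [[-0.141, 0.99, -0.0], [0.99, 0.141, -0.001], [-0.001, -0.0, -1.0]]
ft_force: [-0.1, -0.7, -0.7]
width: 0.0199
finger_force: 6.0
```

```bash
python3 avg.py; python3 bar.py
```

```text
6.075 [0.458  0.3184 0.0695] [ 0.271 -2.201  0.006 -0.403 -0.014  0.005] [0.556 0.461 0.483 0.049 0.029 0.023]
 top right: slope 0.004 z(-.08) 0.0958 smin -0.1484 T -0.0002 | left slope 0.017 z(.08) 0.0971 T 0.0006 272 145
 scene right: slope 0.008 z(-.08) 0.0925 smin -0.1483 T -0.0045 | left slope -0.008 z(.08) 0.0926 T -0.0040 496 361
6.075 0.019866415083182046 [ 0.3  -2.75 -0.06]
```

>>> move_arm --moves '[0, 0, 0, 0, 2.6, 0, 0, 0, 0, 2.6, 0, 0, 0, 0, 2.6, 0, 0, 0, 0, 2.6, 0, 0, 0, 0, 2.6]'

```text
t: 6.8
position: [0.458, 0.3187, 0.0695]
tcp_rot: [[-0.142, 0.99, -0.0], [0.99, 0.142, 0.0], [0.0, -0.0, -1.0]]
ft_force: [0.0, 0.2, 0.8]
width: 0.0257
finger_force: 0.0
```

```bash
python3 bar.py
```

```text
top right: slope 0.086 z(-.08) 0.0895 smin -0.1479 T -0.0002 | left slope 0.085 z(.08) 0.1038 T 0.0005 265 145
 scene right: slope 0.089 z(-.08) 0.0863 smin -0.1488 T -0.0044 | left slope 0.061 z(.08) 0.0989 T -0.0034 490 374
6.8 0.025748949320588126 [0.02 0.25 0.76]
```

>>> move_arm --moves '[0, 0, -0.8, 0, 2.6, 0, 0, -1.5, 0, 2.6, 0, 0, -1.5, 0, 2.6, 0, 0, -1.5, 0, 1.5, 0, 0, -1.5, 0, 1.5, 0, 0, -1.5, 0, 1.5, 0, 0, -1.0, 0, 1.5, 0, 0, -0.5, 0, 1.5, 0, 0, -0.05, 0, 1.5, 0, 0, -0.05, 0, 1.5]'

```text
t: 8.15
position: [0.4578, 0.3186, 0.0696]
tcp_rot: [[-0.142, 0.99, -0.001], [0.99, 0.142, -0.0], [-0.0, -0.001, -1.0]]
ft_force: [0.2, 2.4, 0.3]
width: 0.0194
finger_force: 6.0
```

>>> move_arm --moves '[0.3, 0, 0, 0, 1.5, 0.7, 0, 0, 0, 1.5, 0.7, 0, 0, 0, 1.5, 0.7, 0, 0, 0, 1.5]'

```text
t: 8.65
position: [0.457, 0.3258, 0.0701]
tcp_rot: [[-0.142, 0.99, 0.0], [0.99, 0.142, 0.0], [0.0, 0.0, -1.0]]
ft_force: [-1.2, 1.1, -0.1]
width: 0.0199
finger_force: 6.0
```

```bash
python3 avg.py; python3 bar.py
```

```text
9.05 [0.457  0.3258 0.0701] [-0.584  1.947 -0.06   0.208  0.078 -0.016] [0.422 0.606 0.269 0.077 0.03  0.02 ]
 top right: slope -0.005 z(-.08) 0.0956 smin -0.1423 T -0.0005 | left slope -0.013 z(.08) 0.0968 T 0.0003 255 164
 scene right: slope 0.011 z(-.08) 0.0920 smin -0.1419 T -0.0047 | left slope -0.005 z(.08) 0.0926 T -0.0037 468 358
9.05 0.019922045235936905 [0.15 2.1  0.28]
```

>>> move_arm --moves '[0, 0, 0, 0, 2.6, 0, 0, 0, 0, 2.6, 0, 0, 0, 0, 2.6, 0, 0, 0, 0, 2.6, 0, 0, 0, 0, 2.6]'

```text
t: 9.78
position: [0.457, 0.3255, 0.0701]
tcp_rot: [[-0.141, 0.99, 0.0], [0.99, 0.141, -0.0], [-0.0, 0.0, -1.0]]
ft_force: [-0.1, 0.5, -1.1]
width: 0.0262
finger_force: 0.0
```

```bash
python3 bar.py
```

```text
top right: slope 0.015 z(-.08) 0.0959 smin -0.1411 T -0.0004 | left slope -0.015 z(.08) 0.0966 T 0.0002 257 164
 scene right: slope 0.017 z(-.08) 0.0924 smin -0.1420 T -0.0041 | left slope -0.006 z(.08) 0.0929 T -0.0040 465 360
9.775 0.026200932431080282 [-0.06  0.55 -1.07]
```

>>> move_arm --moves '[0, 0, 0, 0, 4.4, 0, 0, 0, 0, 4.4, 0, 0, 0, 0, 4.4, 0, 0, -3, 0, 4.4, 0, 0, -7, 0, 4.4, 0, 0, -12, 0, 0, -6, -0.1, -12, 0, 0, -12, -0.15, -12, 0, 0, -18.1, -0.2, -12, 0, 0, -18.1, -0.2, -12, 0, 0]'

```text
t: 11.12
position: [0.4812, 0.1428, 0.1902]
tcp_rot: [[-0.136, 0.991, 0.0], [0.991, 0.136, -0.0], [-0.0, 0.0, -1.0]]
ft_force: [0.6, 0.0, 0.2]
width: 0.0004
finger_force: 0.0
```

>>> move_arm --moves '[0, 0, 1, 0, 0, 0, 0, 2, 0, 0, 0, 0, 2.7, 0, 0, 0, 0, 2.7, 0, 0, 0, 0, 2.7, 0, 0]'

```text
t: 11.75
position: [0.4807, 0.1464, 0.1632]
tcp_rot: [[-0.142, 0.99, 0.0], [0.99, 0.142, 0.0], [-0.0, 0.0, -1.0]]
ft_force: [-0.5, -0.3, 0.2]
width: 0.0003
finger_force: 0.0
```

```bash
python3 avg.py; python3 bar.py
python3 - <<'E'
from h import *
a,_,P=cloud('scene');save('p.png',cv2.resize(a[170:320,210:360],(600,600),interpolation=2))
K,R,t=cam('scene');p=robot.state()['position'];q=K@(R@np.array(p)+t);print(q/q[2],(q[:2]/q[2]-[210,170])*4)
E
```

```text
12.15 [0.4807 0.146  0.1631] [ 0.208  0.073  0.12  -0.081  0.066  0.014] [0.488 0.711 0.379 0.025 0.017 0.028]
 top right: slope 9.000 z(-.08) 8.2800 smin -0.1417 T -0.0050 | left slope 0.004 z(.08) 0.0968 T 0.0009 3 192
 scene right: slope 0.011 z(-.08) 0.0920 smin -0.1419 T -0.0045 | left slope 0.121 z(.08) 0.0878 T -0.0071 470 194
12.15 0.000376029827841801 [0.   0.07 0.53]
[278.74837366 224.65110836   1.        ] [274.99349465 218.60443345]
```

View pics/p.png

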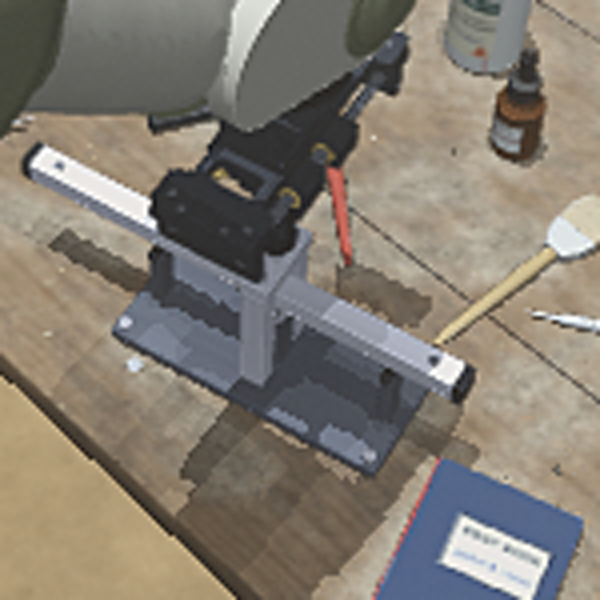

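The bar is still level (end plugs at (35,160) and (465,380) in the crop), and the shut fingers sit over the knob. Next comes a slow press.

>>> move_arm --moves '[0, 0, 0.6, 0, 0, 0, 0, 1.1, 0, 0, 0, 0, 1.4, 0, 0, 0, 0, 1.6, 0, 0, 0, 0, 1.8, 0, 0, 0, 0, 2.0, 0, 0, 0, 0, 2.2, 0, 0, 0, 0, 2.35, 0, 0, 0, 0, 2.35, 0, 0]'

```text
t: 13.42
position: [0.4806, 0.1461, 0.1395]
tcp_rot: [[-0.141, 0.99, -0.0], [0.99, 0.141, -0.0], [0.0, -0.0, -1.0]]
ft_force: [-2.6, -0.9, 3.6]
width: 0.0002
finger_force: 1.9
```

```bash
python3 avg.py; python3 bar.py
```

```text
13.825 [0.4806 0.1461 0.1396] [-2.196 -0.751  3.922 -0.144  0.498 -0.015] [0.497 0.589 0.359 0.047 0.024 0.027]
 top right: slope 0.544 z(-.08) 0.1280 smin -0.1410 T -0.0022 | left slope 0.023 z(.08) 0.0970 T 0.0008 17 189
 scene right: slope 0.014 z(-.08) 0.0920 smin -0.1424 T -0.0046 | left slope 0.243 z(.08) 0.0858 T -0.0052 469 123
13.825 0.0007370175198035295 [-1.72 -1.12  3.89]
```

>>> move_arm --moves '[0, 0, 0.06, 0, 0, 0, 0, 0.12, 0, 0, 0, 0, 0.12, 0, 0]'

```text
t: 14.3
position: [0.4807, 0.1461, 0.1388]
tcp_rot: [[-0.142, 0.99, 0.0], [0.99, 0.142, -0.0], [-0.0, 0.0, -1.0]]
ft_force: [-4.3, -1.0, 7.9]
width: 0.0006
finger_force: 4.3
```

```bash
python3 avg.py
```

```text
14.7 [0.4807 0.1461 0.1388] [-4.397 -0.702  8.68  -0.186  0.775 -0.009] [0.541 0.187 0.394 0.037 0.034 0.025]
```

>>> move_arm --moves '[0, 0, -0.3, 0, 0, 0, 0, -0.6, 0, 0, 0, 0, -0.9, 0, 0, 0, 0, -1.2, 0, 0, 0, 0, -1.5, 0, 0, 0, 0, -2.5, 0, 0, 0, 0, -5, 0, 0, 0, 0, -8, 0, 0, 10, 0, -10, 0, 0, 16, 0, -12, 0, 0]'

```text
t: 15.95
position: [0.4633, 0.2674, 0.2487]
tcp_rot: [[-0.14, 0.99, 0.001], [0.99, 0.14, 0.0], [0.0, 0.001, -1.0]]
ft_force: [0.9, -0.5, -0.2]
width: 0.0008
finger_force: 0.0
```

```bash
python3 bar.py
python3 - <<'E'
from h import *
for n in('top','scene'):
    a,_,P=cloud(n);m=(P[...,2]>.142)&(P[...,2]<.165)&(np.hypot(P[...,0]-.481,P[...,1]-.1455)<.02)
    print(n,np.median(P[m],0),m.sum())
save('q.png',cv2.resize(a[170:320,210:360],(600,600),interpolation=2))
E
```

```text
top right: slope 0.022 z(-.08) 0.0958 smin -0.1429 T -0.0004 | left slope 9.000 z(.08) 9.7200 T nan 256 0
 scene right: slope 0.024 z(-.08) 0.0918 smin -0.1416 T -0.0043 | left slope -0.001 z(.08) 0.0934 T -0.0039 472 361
15.95 0.000775719806668451 [ 0.91 -0.45 -0.17]
top [0.4799451  0.14584752 0.14953573] 57
scene [0.48027273 0.14496969 0.14817464] 77
  return _methods._mean(a, axis=axis, dtype=dtype,
  ret = ret.dtype.type(ret / rcount)
```

View pics/q.png

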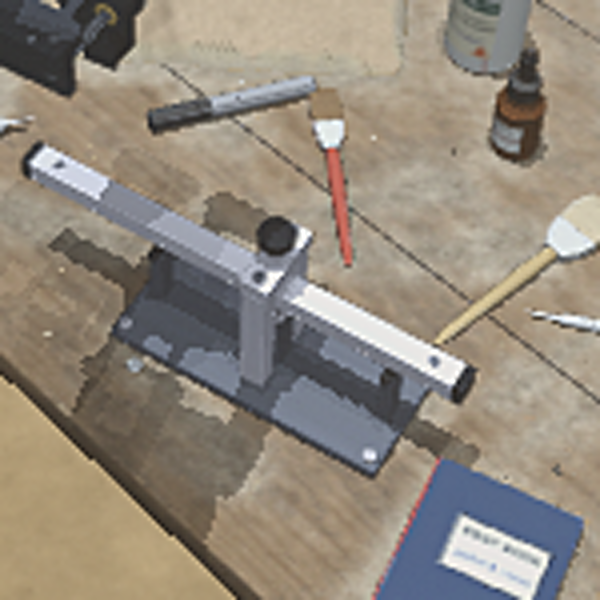

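The knob is up at (277,235). The bar is level on the edge, clear of the rest, and nothing round about has moved.

```bash
python3 -c "
from plant import robot;print(robot.hand_in())"
```

```text
the job is handed in; nothing more can be done
None
```

I slid the bar until it stayed level when let go, pressed the punch down to its stop and let it come up again; the last pictures showed the bar still level, and I handed the job in after about 16 s of robot time (no verdict was shown).

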